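Slide the carrier plate home over its locating pin and lock it

ROBOT

A 7-joint arm with a two-finger parallel gripper is mounted at the origin on a cart in front of the work surface, level with it; the furniture and walls round the work are solid. World frame = base frame: x ahead of the robot, y to its left, z up, the work surface at z = 0. Lengths are in m, angles in rad, forces in N, time in s.
With the tool pointing down it reaches from about 0.425 to 0.875 m from the base axis. Payload 9.9 kg.
Tool frame: the origin (TCP) lies midway between the tips of the shut fingers; the grasp point (between the pads) lies 19 mm behind it; z points along the fingers, y is the line along which they close (so a half turn about z gives the same grasp; the last joint's range is limited). The gripper opens to 85 mm and grips with 20 to 120 N. Pads are 22 mm wide; open, the fingers measure 114 mm over their backs; the gripper's body (76 mm by 85 mm) begins 54 mm behind the grasp point. The pads swing forward as they close: fully open they stand 13 mm farther back than shut.
Start: joints at [1.218, 0.576, 0.025, 1.437, -0.015, 1.129, -0.057], TCP at [0.179, -0.651, 0.195] pointing down, gripper open.
Joint ranges: [-2.76, 2.76], [-0.34, 2.15], [-1.52, 1.57], [0.19, 2.46], [-1.09, 4.23], [0.17, 1.99], [-2.82, 2.82]. Speed limits (rad/s): [2.22, 2.22, 3.01, 3.01, 3.14, 3.14, 3.14].

INTERFACE

Orientations are given as a unit quaternion [x, y, z, w].
In Python, from bench import ctrl, viewer, order gives the robot as it stands. The module is installed in compiled form; this text tells all that it offers.
- The arm moves only by the tool drive_tool, never from a script. Its argument "series" is a list of rows, each an object of numbers: "x", "y", "z": the shift along the tool's x, y, z in mm; "wx", "wy", "wz": the turn, a rotation vector about the tool's x, y, z in rad; "hand": the gripper command: -1 is shut, 1 is fully open, values between are in proportion. In form: [{"x": .., "y": .., "z": .., "wx": .., "wy": .., "wz": .., "hand": ..}, ...]. A call has 1 to 20 rows; each row shifts and turns the commanded pose from where the row before left it, along the tool's axes as they then stand; what a row does not reach is not made up. A row lasts 1/12 s, in which the tool goes at most 41.7 mm and 7.16 degrees, less where a joint would pass 70% of its speed; a pose out of reach is approached as far as the arm can. A call with a gripper value outside its range is refused whole. The fingers move at their own pace and stop on an object; "grip_force" is the grip in N (left out, the last holds). Time passes only in rows, so rows that do not move let the fingers close. It gives the time, the measured TCP pose, the force, the opening and the grip force at its end, in the units of the state.
- ctrl.state(): the state, without advancing time (a new reading comes with each control period).
- viewer.grab_frame(name): name is "scene" or "top" or "wrist"; returns a dict with "image" (420x560x3 uint8, red, green, blue), "depth" (420x560 float32, m along the optical axis (not along the pixel's ray), 0 where there is no reading), "camera_matrix" (3x3 intrinsics, pixels), "R" (3x3) and "t" (3): a world point X has camera coordinates R X + t. Camera axes: x right, y down, z forward; pixel columns grow to the right and rows downward; lengths in m; the calibration is good to about 2 mm. A picture is of the moment at which its call begins.
- order.close_job(): hands the job in; it is judged then, once.
The state is a dict: "time_s": time; "q": joint angles; "qd": joint speeds; "joint_torque": joint torques, N m; "eef_pos": TCP position; "tcp_rot": TCP orientation; "wrist_force": force on the tool from outside, world axes, zero at the start; "wrist_torque": the same for the moment, N m; "finger_gap": opening from 0.0 (shut) to 1.0 (fully open); "grip_force": force on a finger pad.
Only numpy, scipy, OpenCV 4.12 (cv2) and the standard library are available. Lean on these libraries where they do the work, as an engineer would, in place of code of your own. Each camera call takes 0.05 s, during which the arm holds its last target. There are 200 camera calls.

TASK

The loose aluminium carrier plate lies on the raised loading shelf of the docking station. Slide it along, without picking it up, so that its nose goes in under the bridge and the hole near its tail comes over the fixed locating pin, and let it drop over the pin until it lies flat on the seat. Then swing the clamp arm all the way round over the plate to lock it, and leave the things standing around where they are.

Things in the scene. Friction and masses are not known exactly. Their poses are not given: they have to be found in the camera images.
- plate_fin (a point): Centre of the grip fin of the loose carrier plate (0.23 to 0.46 kg; aluminium, 140 long (its x, nose at +x) x 80 wide x 8 mm thick). The fin stands upright on the plate along x: 40 long, 14 wide, 39 mm high above the plate's top. This point lies 20 mm ahead (+x) of the plate's centre, midway across, 27 mm above the plate's underside.
- plate_hole (a point): Centre of the plate's through hole at the underside: 16 mm in diameter, 32 mm behind (-x) the plate's centre, 52 mm behind the fin's centre, midway across. Axes as the plate's, x towards the nose.
- plate_nose (a point): Middle of the plate's front end face, 70 mm ahead (+x) of the plate's centre, 4 mm above the underside.
- pin (a point): Foot of the fixed steel locating pin, on the seat 10 mm above the worktop. The pin is 12 mm in diameter and 7 mm high, its top 3 mm tapered to 6 mm. Axes as the station's: x is the sliding direction (shelf towards bridge), z up.
- shelf_edge (a point): Middle of the loading shelf's edge towards the seat, on its top: 18 mm above the worktop, 8 mm above the seat, 1 mm above the pin's tip, 42 mm behind (-x) the pin. The shelf is a slab that runs back 190 mm from here, 160 mm wide. With its hole over the pin the plate's tail is 4 mm clear of this edge, so the plate drops 8 mm. Axes as the station's.
- seat (a point): Point on the flat seat under the centre of the seated plate, 32 mm ahead (+x) of the pin; the seat is 140 mm wide, its top 10 mm above the worktop. Axes as the station's.
- bridge (a point): Middle of the underside of the bridge under which the plate's nose goes: 30 mm above the worktop, 67 mm ahead (+x) of the seat point. The bridge is 30 mm deep along x, 8 mm thick, with 90 mm clear width between its feet, and is closed behind by an end stop that stands 6 mm beyond the nose of the seated plate. Axes as the station's.
- clamp_pivot (a point): Vertical pivot axis of the clamp arm, 56 mm behind (-x) and 60 mm to the right (-y) of the seat point, 23.5 mm above the worktop, in the middle of the arm's thickness. Axes as the station's.
- clamp_knob (a point): Centre of the upright black knob on the clamp arm, 42 mm from the pivot: 14 mm in diameter, 34 mm high, this point 45.5 mm above the worktop. The arm is a flat bar 14 mm wide, 6 mm thick, ending 55 mm from the pivot; its underside is 2.5 mm above the top of a seated plate, too low for a plate that is not down. Own x axis: along the arm away from the pivot.
- clamp (a joint): Angle of the clamp arm, anticlockwise seen from above: at 0 the arm points 60 degrees to the right of the sliding direction (clear of the plate), at its stop at 1.83 it points 45 degrees to the left of it, over the plate. Moves against a light friction (about 1.5 N at the knob) and stays where it is left. Starts between 0 and 0.35.
- small_carton_mid (a point): Bystander: small brown carton lying flat, 59 x 121 x 36 mm. This point is its centre, half-way up.
- tape_roll_mid (a point): Bystander: roll of tape lying flat, 58 mm across, 19 mm high. This point is its centre, half-way up.
- dropper_bottle_mid (a point): Bystander: small brown dropper bottle, 32 mm across, 70 mm high. This point is its centre, half-way up.
- marker_pen_mid (a point): Bystander: felt pen lying flat, 120 mm long. This point is its centre, half-way up.
- lens_tube_mid (a point): Bystander: black lens tube standing, 32 mm across, 52 mm high. This point is its centre, half-way up.
- usb_box_mid (a point): Bystander: small converter box, 28 x 55 x 18 mm. This point is its centre, half-way up.
Not all that is in view belongs to the job. What is shaped like the part that bears plate_fin but purple is not meant.

How it is judged:
By the outcome, as a careful person would: the job done as asked, in the order asked, and still so for the second after the job is handed in, with the robot touching nothing.
It also fails if it takes over 48 s, if anything falls off the work surface, if the arm or the gripper's body presses on something with over 40 N, if the wrist force passes 120 N, or if a joint passes its speed limit or range.

## Working session

There is one attempt and no reset: what is moved stays moved. The work goes in short steps, Python scripts to look and compute and a tool call to move; the robot and the scene stay as the last step left them, time stands still between calls to the robot, and variables do not carry over. Pictures are saved under pics/ and viewed, at most 10 in all, crops included, and the job is handed in when it is done.

Besides the shell and the picture viewer there is one more tool, called after ">>>" by a JSON object that holds its "name" and its "arguments", one argument or row to a line. drive_tool: Moves the arm, as the interface text tells. Its arguments: {"type":"object","properties":{"series":{"type":"array"},"grip_force":{"type":"number"}},"required":["series"]}

```bash
mkdir -p pics; cat > h.py <<'E'
import numpy as np, cv2, pickle
from bench import ctrl, viewer, order
def grab(n,tag):
    f=viewer.grab_frame(n); pickle.dump(f,open(f'pics/{tag}.pkl','wb'))
    cv2.imwrite(f'pics/{tag}.png',f['image'][:,:,::-1]); return f
def load(tag): return pickle.load(open(f'pics/{tag}.pkl','rb'))
def ray(f,u,v,z):
    d=f['R'].T@np.linalg.solve(f['camera_matrix'],[u,v,1.]); c=-f['R'].T@f['t']
    return c+d*(z-c[2])/d[2]
def pts(f):
    h,w=f['depth'].shape; v,u=np.mgrid[:h,:w]; d=f['depth']
    p=np.stack([u*d,v*d,d],-1)@np.linalg.inv(f['camera_matrix']).T
    return (p-f['t'])@f['R']
E
python3 - <<'E'
from h import *
for n in('scene','top'):
    f=grab(n,n+'0'); print(n,f['camera_matrix'].tolist(),(-f['R'].T@f['t']).round(3),f['R'].round(2).tolist())
s=ctrl.state(); print(s)
E
```

```text
scene [[525.0600468857717, 0.0, 278.06360095786533], [0.0, 525.0600468857717, 209.46893109298878], [0.0, 0.0, 1.0]] [-0.198 -1.09   1.256] [[0.8, -0.6, 0.01], [-0.4, -0.55, -0.73], [0.44, 0.59, -0.68]]
top [[502.78054015037594, 0.0, 283.4965936072311], [0.0, 502.78054015037594, 209.15127993061316], [0.0, 0.0, 1.0]] [ 0.415 -0.073  1.314] [[0.0, -1.0, -0.01], [-0.99, -0.0, -0.12], [0.12, 0.01, -0.99]]
{'time_s': 0.1, 'q': array([ 1.21818381,  0.57646812,  0.02485368,  1.43779067, -0.0149952 ,
        1.12901331, -0.05653412]), 'qd': array([-5.61449431e-05, -2.06103284e-03, -5.53750792e-05, -9.15720061e-04,
        1.42580338e-04, -1.62940456e-03, -4.33921471e-04]), 'joint_torque': array([ 4.73442939e-03, -7.67309618e+01,  2.25727402e+00, -2.86603510e+01,
        1.58677704e-02,  8.62292043e-03,  2.01445874e-05]), 'eef_pos': array([ 0.17915163, -0.65032607,  0.19382734]), 'tcp_rot': array([ 9.90981089e-01,  1.33999714e-01, -1.41878676e-04, -7.33774741e-04]), 'wrist_force': array([ 0.33955874, -0.12759051, -0.339153  ]), 'wrist_torque': array([0.01584214, 0.03980527, 0.04571466]), 'grip_force': 0.0, 'finger_gap': 1.002581482530185}
```

View pics/top0.png

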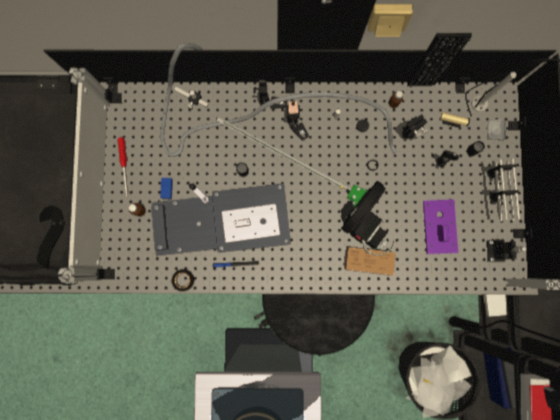

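View pics/scene0.png

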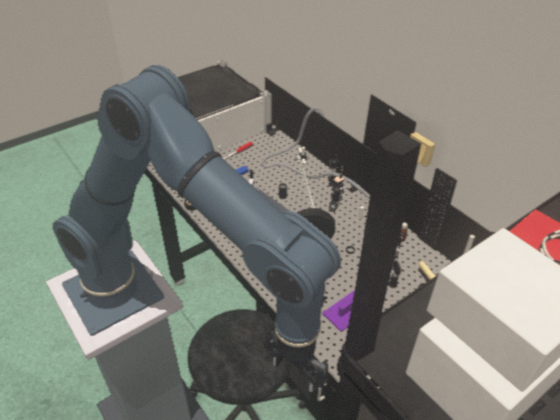

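```bash
python3 - <<'E'
from h import *
f=load('top0'); im=f['image'][160:290,120:310,::-1]
cv2.imwrite('pics/crop0.png',cv2.resize(im,None,fx=4.2,fy=4.2,interpolation=cv2.INTER_CUBIC))
P=pts(f)
for u,v in [(240,232),(230,210),(263,222),(242,223),(284,195),(200,240),(163,228),(158,228),(205,225),(200,192),(185,225)]: print(u,v,P[v,u].round(4), f['image'][v,u])
E
```

```text
240 232 [0.5085 0.0477 0.0265] [234 224 214]
230 210 [0.5663 0.0753 0.0179] [175 163 152]
263 222 [ 0.5351 -0.0108  0.0192] [94 92 90]
242 223 [0.5282 0.0395 0.0642] [231 221 209]
284 195 [ 0.6054 -0.0649  0.0218] [94 92 88]
200 240 [0.4887 0.1532 0.0083] [83 83 82]
163 228 [0.5177 0.2443 0.0336] [77 75 76]
158 228 [0.517  0.255  0.0415] [80 80 78]
205 225 [0.5272 0.1398 0.0157] [80 79 78]
200 192 [0.6119 0.1527 0.0275] [217 203 191]
185 225 [0.5276 0.193  0.0097] [80 80 77]
```

View pics/crop0.png

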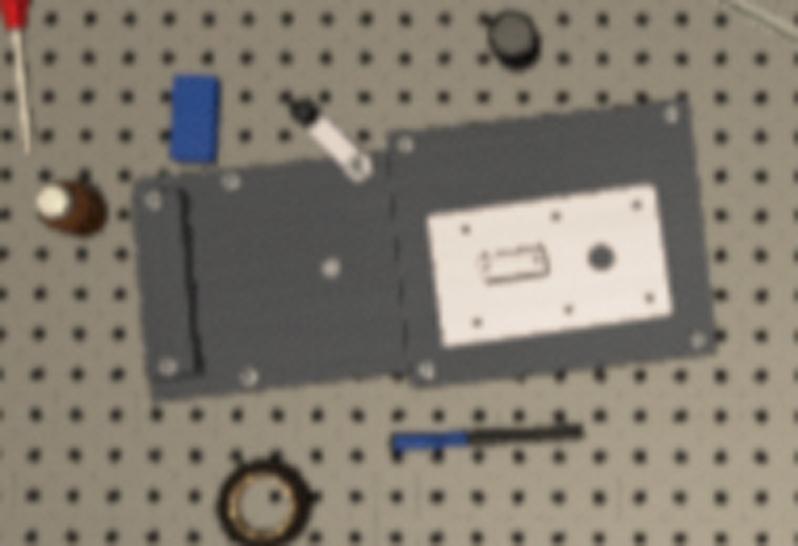

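```bash
cat > m.py <<'E'
from h import *
def meas(tag):
    f=load(tag); im=f['image'].astype(int)
    def c2(cx,cy): return 120+(cx+.5)/4.2-.5,160+(cy+.5)/4.2-.5
    m=np.zeros(im.shape[:2],np.uint8); m[198:250,215:290]=(im[198:250,215:290].min(2)>165)*255
    m=cv2.morphologyEx(m,cv2.MORPH_CLOSE,np.ones((5,5)))
    cs,_=cv2.findContours(m,0,1); c=max(cs,key=cv2.contourArea)
    w=np.array([ray(f,u,v,.026)[:2] for u,v in c[:,0]])
    r=cv2.minAreaRect((w*1000).astype(np.float32)); print('plate',r)
    for n,p,z in [('hole',(601,257),.024),('pin',(331,268),.017),('pivot',(358,166),.0265),('knob',(303,110),.0625),('fintop',(513,263),.065)]:
        print(n,ray(f,*c2(*p),z).round(4))
    for n,p,z in [('sh',(388,134),.018),('sh',(688,97),.018),('sh',(714,352),.018),('sh',(408,385),.018),('se',(133,180),.01),('se',(153,398),.01),('usb',(195,118),.018),('bottle',(55,200),.07),('lens',(515,28),.052)]:
        print(n,p,ray(f,*c2(*p),z).round(4))
if __name__=='__main__': meas('top0')
E
python3 m.py
```

```text
plate ((532.5870971679688, 21.451759338378906), (79.39079284667969, 139.17709350585938), 8.335151672363281)
hole [ 0.5377 -0.0102  0.024 ]
pin [0.5311 0.1568 0.017 ]
pivot [0.5934 0.1399 0.0265]
knob [0.6223 0.1678 0.0625]
fintop [0.5301 0.0401 0.065 ]
sh (388, 134) [0.6147 0.1231 0.018 ]
sh (688, 97) [ 0.6384 -0.0633  0.018 ]
sh (714, 352) [ 0.48   -0.0797  0.018 ]
sh (408, 385) [0.4592 0.1077 0.018 ]
se (133, 180) [0.5865 0.283  0.01  ]
se (153, 398) [0.451 0.266 0.01 ]
usb (195, 118) [0.6245 0.2435 0.018 ]
bottle (55, 200) [0.5665 0.3127 0.07  ]
lens (515, 28) [0.6748 0.0419 0.052 ]
```

```bash
cat >> h.py <<'E'
from scipy.spatial.transform import Rotation as Ro
def rel(target, ang, s=None):
    """total shift in tool mm and wz to reach target with tool y at world angle ang"""
    s=s or ctrl.state(); R=Ro.from_quat(s['tcp_rot']); d=R.inv().apply(np.array(target)-s['eef_pos'])*1000
    y=R.apply([0,1,0]); w=-(ang-np.arctan2(y[1],y[0])); tilt=R.apply([0,0,1])
    return d.round(2),((w+np.pi/2)%np.pi-np.pi/2).round(4),tilt.round(4),s['eef_pos'].round(4)
E
python3 - <<'E'
from h import *
f=load('top0');P=pts(f).reshape(-1,3);P=P[f['depth'].ravel()>0]
r=np.hypot(P[:,0],P[:,1]);a=np.arctan2(P[:,1],P[:,0])
for lo in np.arange(-1.4,.4,.1):
    k=(a>lo)&(a<lo+.1)&(r>.35)&(r<.85); k2=k&(r<.78)
    print(lo.round(2),P[k,2].max().round(3) if k.any() else None,P[k2,2].max().round(3) if k2.any() else None)
# simulate move
p=np.array([.179,-.6505]);t=.269
n=24
for i in range(n):
    p=p+(.0352*np.array([np.cos(t),np.sin(t)])+ -.0062*np.array([np.sin(t),-np.cos(t)])); t+=.06
print(p,t, rel([.53,.041,.195],.135))
E
```

```text
-1.4 0.331 0.331
-1.3 0.338 0.338
-1.2 0.002 -0.86
-1.1 0.208 0.208
-1.0 0.168 0.142
-0.9 0.101 0.014
-0.8 0.098 0.052
-0.7 0.12 0.111
-0.6 0.162 0.162
-0.5 0.218 0.218
-0.4 0.214 0.214
-0.3 0.114 0.114
-0.2 0.152 0.111
-0.1 0.115 0.109
0.0 0.105 0.105
0.1 0.104 0.103
0.2 0.065 0.065
0.3 0.026 0.026
[0.51184795 0.06122001] 1.709000000000001 (array([ 5.2185e+02, -5.7332e+02, -3.6000e-01]), np.float64(-1.437), array([-5.0e-04,  1.4e-03, -1.0e+00]), array([ 0.1792, -0.6503,  0.1938]))
```

```bash
python3 - <<'E'
from h import *
f=load('scene0');P=pts(f)
for u,v in [(385,180),(385,250),(375,320),(350,350),(400,140),(305,355),(330,380)]: print(u,v,P[v,u].round(3))
f=load('top0');P=pts(f)
for u,v in [(490,345),(520,355),(470,330),(545,285),(372,190),(365,235)]: print(u,v,P[v,u].round(3))
E
```

```text
385 180 [ 0.177 -0.793  0.875]
385 250 [ 0.186 -0.806  0.764]
375 320 [ 0.195 -0.808  0.608]
350 350 [ 0.17  -0.792  0.529]
400 140 [ 0.195 -0.788  0.92 ]
305 355 [ 0.17  -0.688  0.379]
330 380 [ 0.351 -0.597 -0.037]
490 345 [ 0.145 -0.805 -0.545]
520 355 [ 0.152 -0.795 -0.29 ]
470 330 [ 0.185 -0.774 -0.654]
545 285 [ 0.381 -0.642  0.189]
372 190 [ 0.59  -0.262  0.204]
365 235 [ 0.493 -0.252  0.159]
```

>>> {"name": "drive_tool", "arguments": {
  "series": [
    {"z":-20},
    {"z":-30},
    {"z":-30},
    {"z":-30},
    {"z":-10}
  ]
}}

```text
$.series[0]: bad value
```

>>> {"name": "drive_tool", "arguments": {
  "series": [
    {"x":0,"y":0,"z":-20,"wx":0,"wy":0,"wz":0,"hand":1},
    {"x":0,"y":0,"z":-35,"wx":0,"wy":0,"wz":0,"hand":1},
    {"x":0,"y":0,"z":-35,"wx":0,"wy":0,"wz":0,"hand":1},
    {"x":0,"y":0,"z":-20,"wx":0,"wy":0,"wz":0,"hand":1}
  ]
}}

```text
time_s: 0.43
eef_pos: [0.1794, -0.6514, 0.3081]
tcp_rot: [0.991, 0.134, 0.0, 0.002]
wrist_force: [-0.0, -1.6, 0.3]
finger_gap: 1.002
grip_force: 0.0
```

>>> {"name": "drive_tool", "arguments": {
  "series": [
    {"x":20,"y":-3,"z":0,"wx":0,"wy":0,"wz":-0.03,"hand":0},
    {"x":35,"y":-6,"z":0,"wx":0,"wy":0,"wz":-0.06,"hand":0},
    {"x":35,"y":-6,"z":0,"wx":0,"wy":0,"wz":-0.06,"hand":0},
    {"x":35,"y":-6,"z":0,"wx":0,"wy":0,"wz":-0.06,"hand":0},
    {"x":35,"y":-6,"z":0,"wx":0,"wy":0,"wz":-0.06,"hand":0},
    {"x":35,"y":-6,"z":0,"wx":0,"wy":0,"wz":-0.06,"hand":0},
    {"x":35,"y":-6,"z":0,"wx":0,"wy":0,"wz":-0.06,"hand":0},
    {"x":35,"y":-6,"z":0,"wx":0,"wy":0,"wz":-0.06,"hand":0},
    {"x":35,"y":-6,"z":0,"wx":0,"wy":0,"wz":-0.06,"hand":0},
    {"x":35,"y":-6,"z":0,"wx":0,"wy":0,"wz":-0.06,"hand":0},
    {"x":35,"y":-6,"z":0,"wx":0,"wy":0,"wz":-0.06,"hand":0},
    {"x":35,"y":-6,"z":0,"wx":0,"wy":0,"wz":-0.06,"hand":0},
    {"x":35,"y":-6,"z":0,"wx":0,"wy":0,"wz":-0.06,"hand":0},
    {"x":35,"y":-6,"z":0,"wx":0,"wy":0,"wz":-0.06,"hand":0},
    {"x":35,"y":-6,"z":0,"wx":0,"wy":0,"wz":-0.06,"hand":0},
    {"x":35,"y":-6,"z":0,"wx":0,"wy":0,"wz":-0.06,"hand":0},
    {"x":35,"y":-6,"z":0,"wx":0,"wy":0,"wz":-0.06,"hand":0},
    {"x":35,"y":-6,"z":0,"wx":0,"wy":0,"wz":-0.06,"hand":0},
    {"x":30,"y":-6,"z":0,"wx":0,"wy":0,"wz":-0.06,"hand":0},
    {"x":20,"y":-3,"z":0,"wx":0,"wy":0,"wz":-0.06,"hand":0}
  ]
}}

```text
time_s: 2.1
eef_pos: [0.5371, -0.118, 0.3042]
tcp_rot: [0.75, 0.662, 0.0, -0.001]
wrist_force: [0.4, -0.2, 0.4]
finger_gap: 0.5
grip_force: 0.0
```

```bash
python3 - <<'E'
from h import *
print(rel([.53,.041,.18],.135))
E
```

```text
(array([156.73, -26.73, 124.48]), np.float64(-0.2596), array([-6.0e-04,  1.4e-03, -1.0e+00]), array([ 0.5371, -0.118 ,  0.3042]))
```

>>> {"name": "drive_tool", "arguments": {
  "series": [
    {"x":20,"y":-4,"z":10,"wx":0,"wy":0,"wz":0,"hand":0},
    {"x":30,"y":-5,"z":25,"wx":0,"wy":0,"wz":0,"hand":0},
    {"x":30,"y":-5,"z":30,"wx":0,"wy":0,"wz":0,"hand":0},
    {"x":30,"y":-5,"z":30,"wx":0,"wy":0,"wz":0,"hand":0},
    {"x":30,"y":-5,"z":20,"wx":0,"wy":0,"wz":0,"hand":0},
    {"x":17,"y":-3,"z":9,"wx":0,"wy":0,"wz":0,"hand":0},
    {"x":0,"y":0,"z":0,"wx":0,"wy":0,"wz":-0.09,"hand":0},
    {"x":0,"y":0,"z":0,"wx":0,"wy":0,"wz":-0.09,"hand":0},
    {"x":0,"y":0,"z":0,"wx":0,"wy":0,"wz":-0.08,"hand":0},
    {"x":0,"y":0,"z":0,"wx":0,"wy":0,"wz":0,"hand":0}
  ]
}}

```text
time_s: 2.93
eef_pos: [0.5309, 0.0351, 0.1816]
tcp_rot: [0.659, 0.752, -0.0, -0.0]
wrist_force: [-1.0, 0.2, -1.5]
finger_gap: 0.501
grip_force: 0.0
```

```bash
python3 - <<'E'
from h import *
f=grab('wrist','w1'); print((-f['R'].T@f['t']).round(3),f['R'].round(2).tolist())
print(rel([.53,.041,.033],.135))
E
```

```text
[0.522 0.101 0.361] [[0.99, 0.13, -0.0], [0.13, -0.96, 0.26], [0.03, -0.26, -0.97]]
(array([ 6.1200e+00, -5.0000e-02,  1.4867e+02]), np.float64(-0.0082), array([-8.e-04, -1.e-04, -1.e+00]), array([0.5309, 0.035 , 0.1817]))
```

View pics/w1.png

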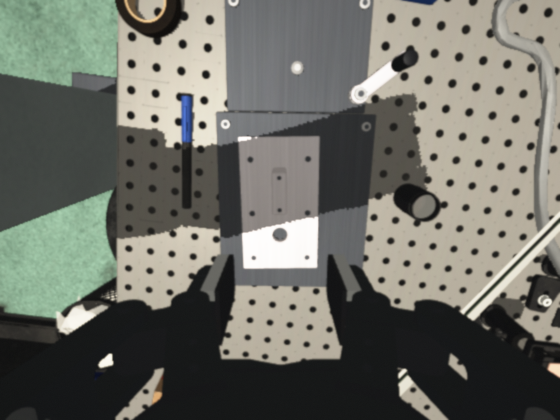

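```bash
python3 - <<'E'
from h import *
f=load('w1')
for n,p,z in [('pin',(297,68),.017),('hole',(279.5,235),.026),('finfront',(279.5,169),.06),('pivot',(359,94),.0265),('knobtop',(410,56),.0625),
 ('c1',(238,137),.026),('c2',(319,136),.026),('c3',(318,268.5),.026),('c4',(243,269),.026),('s1',(217,112),.018),('s2',(376,114),.018)]: print(n,ray(f,*p,z).round(4))
P=pts(f); print('fin depth',P[186,279].round(4),P[175,279].round(4),P[190,279].round(4),P[160,279].round(4))
k=(np.abs(P[...,2]-.065)<.006)&(np.abs(P[...,0]-.53)<.05)&(np.abs(P[...,1]-.04)<.05)&(f['depth']>0)
q=P[k]; print(k.sum(),q.mean(0).round(4)); c,sz,an=cv2.minAreaRect((q[:,:2]*1000).astype(np.float32)); print(c,sz,an)
E
```

```text
pin [0.5306 0.156  0.017 ]
hole [ 0.5357 -0.011   0.026 ]
finfront [0.526  0.0631 0.06  ]
pivot [0.5923 0.1396 0.0265]
knobtop [0.6208 0.1701 0.0625]
c1 [0.4818 0.0846 0.026 ]
c2 [0.5609 0.0961 0.026 ]
c3 [ 0.5827 -0.0438  0.026 ]
c4 [ 0.5011 -0.0552  0.026 ]
s1 [0.4578 0.1055 0.018 ]
s2 [0.6144 0.1244 0.018 ]
fin depth [0.5276 0.0482 0.0637] [0.5263 0.0579 0.0622] [0.5281 0.0445 0.0635] [0.5248 0.0677 0.0262]
638 [0.5284 0.0416 0.0634]
(528.4653930664062, 40.96430206298828) (13.073119163513184, 40.00022506713867) 7.5911455154418945
```

>>> {"name": "drive_tool", "arguments": {
  "series": [
    {"x":6,"y":-1,"z":10,"wx":0,"wy":0,"wz":-0.01,"hand":0},
    {"x":0,"y":0,"z":25,"wx":0,"wy":0,"wz":0,"hand":0},
    {"x":0,"y":0,"z":30,"wx":0,"wy":0,"wz":0,"hand":0},
    {"x":0,"y":0,"z":30,"wx":0,"wy":0,"wz":0,"hand":0},
    {"x":0,"y":0,"z":20,"wx":0,"wy":0,"wz":0,"hand":0},
    {"x":0,"y":0,"z":10,"wx":0,"wy":0,"wz":0,"hand":0},
    {"x":0,"y":0,"z":0,"wx":0,"wy":0,"wz":0,"hand":0},
    {"x":0,"y":0,"z":0,"wx":0,"wy":0,"wz":0,"hand":0}
  ]
}}

```text
time_s: 3.65
eef_pos: [0.5293, 0.0417, 0.0571]
tcp_rot: [0.657, 0.754, -0.0, -0.0]
wrist_force: [-0.3, -0.4, -1.0]
finger_gap: 0.498
grip_force: 0.0
```

```bash
python3 - <<'E'
from h import *
print(rel([.529,.041,.034],.14))
E
```

```text
(array([-0.63, -0.37, 23.12]), np.float64(-0.0023), array([-5.e-04,  1.e-04, -1.e+00]), array([0.5293, 0.0417, 0.0571]))
```

>>> {"name": "drive_tool", "arguments": {
  "series": [
    {"x":0,"y":0,"z":12,"wx":0,"wy":0,"wz":0,"hand":0},
    {"x":0,"y":0,"z":11,"wx":0,"wy":0,"wz":0,"hand":0},
    {"x":0,"y":0,"z":0,"wx":0,"wy":0,"wz":0,"hand":0},
    {"x":0,"y":0,"z":0,"wx":0,"wy":0,"wz":0,"hand":-0.4},
    {"x":0,"y":0,"z":0,"wx":0,"wy":0,"wz":0,"hand":-0.8},
    {"x":0,"y":0,"z":0,"wx":0,"wy":0,"wz":0,"hand":-1},
    {"x":0,"y":0,"z":0,"wx":0,"wy":0,"wz":0,"hand":-1},
    {"x":0,"y":0,"z":0,"wx":0,"wy":0,"wz":0,"hand":-1},
    {"x":0,"y":0,"z":0,"wx":0,"wy":0,"wz":0,"hand":-1},
    {"x":0,"y":0,"z":0,"wx":0,"wy":0,"wz":0,"hand":-1}
  ],
  "grip_force": 30
}}

```text
time_s: 4.48
eef_pos: [0.5294, 0.0413, 0.0342]
tcp_rot: [0.657, 0.754, 0.0, 0.0]
wrist_force: [0.5, 0.1, -0.0]
finger_gap: 0.0
grip_force: 0.0
```

```bash
python3 - <<'E'
from h import *
a=.113;ap=.14
u=np.array([-np.sin(a),np.cos(a)])
pin=np.array([.5308,.1564]); fin=pin+.052*u
print('fin target',fin, rel([*fin,.034],a)); s=ctrl.state(); print(s['wrist_force'],s['finger_gap'])
E
```

```text
fin target [0.5249365  0.20806836] (array([165.79,  18.53,   0.2 ]), np.float64(0.0249), array([ 1.e-04,  0.e+00, -1.e+00]), array([0.5294, 0.0413, 0.0342]))
[ 0.46610556  0.13887199 -0.00086625] 0.00040101485139836754
```

```bash
python3 - <<'E'
from h import *
f=grab('wrist','w2'); s=ctrl.state(); print(s['finger_gap'],s['grip_force'],s['q'].round(3))
f=grab('top','t2')
E
```

```text
0.0010954268403402206 0.0 [ 0.104  0.591 -0.403  1.989  0.378  0.633 -0.408]
```

View pics/w2.png

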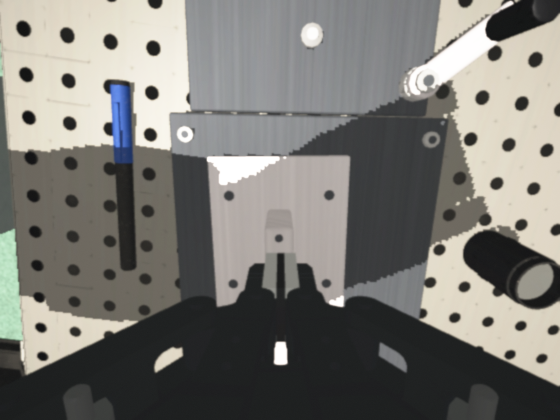

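```bash
python3 - <<'E'
from h import *
f=load('w2'); cv2.imwrite('pics/c2.png',cv2.convertScaleAbs(cv2.resize(f['image'][195:385,210:350,::-1],None,fx=3.1,fy=3.1,interpolation=cv2.INTER_CUBIC),alpha=1.6,beta=20))
def pr(X): c=f['camera_matrix']@(f['R']@np.array(X)+f['t']); return (c[:2]/c[2]).round(1)
s=ctrl.state(); R=Ro.from_quat(s['tcp_rot'])
for x,y,z in [(0,0,0),(0,0,-19),(0,7,-19),(0,-7,-19),(11,0,-19),(11,7,0),(11,-7,0)]: print((x,y,z),pr(s['eef_pos']+R.apply([x/1e3,y/1e3,z/1e3])))
u=np.array([-.14,.99]);n=np.array([.99,.14]); c=np.array([.529,.0413])
for a in(-20,20):
  for b in(-7,7):
    print('fin',a,b,pr([*(c+u*a/1e3+n*b/1e3),.065]))
P=pts(f)
for v in range(205,330,8): print(v,P[v,281].round(4),f['image'][v,281])
E
```

```text
(0, 0, 0) [280.7 245.2]
(0, 0, -19) [280.8 258. ]
(0, 7, -19) [294.2 258. ]
(0, -7, -19) [267.3 258. ]
(11, 0, -19) [280.8 238. ]
(11, 7, 0) [293. 227.]
(11, -7, 0) [268.3 227. ]
fin -20 -7 [266.3 304.3]
fin -20 7 [294.2 304.2]
fin 20 -7 [265.1 228.2]
fin 20 7 [294.9 228.1]
205 [0.5265 0.0631 0.0262] [178 170 166]
213 [0.5268 0.061  0.0364] [158 151 146]
221 [0.5267 0.0608 0.0518] [157 150 146]
229 [0.5268 0.0603 0.0637] [168 161 157]
237 [0.5273 0.0566 0.0645] [70 69 70]
245 [0.5279 0.0521 0.0629] [172 166 161]
253 [0.5278 0.0528 0.0752] [79 77 75]
261 [0.5278 0.0528 0.0842] [29 29 29]
269 [0.5277 0.0528 0.0923] [28 29 29]
277 [0.5277 0.0528 0.0994] [30 30 29]
285 [0.5277 0.0531 0.1064] [29 30 30]
293 [0.5281 0.0503 0.1071] [36 36 37]
301 [0.5285 0.0473 0.1074] [36 36 36]
309 [0.5288 0.0447 0.1083] [35 34 36]
317 [0.5292 0.042  0.1091] [34 34 35]
325 [0.5298 0.0381 0.1079] [35 35 34]
```

View pics/c2.png

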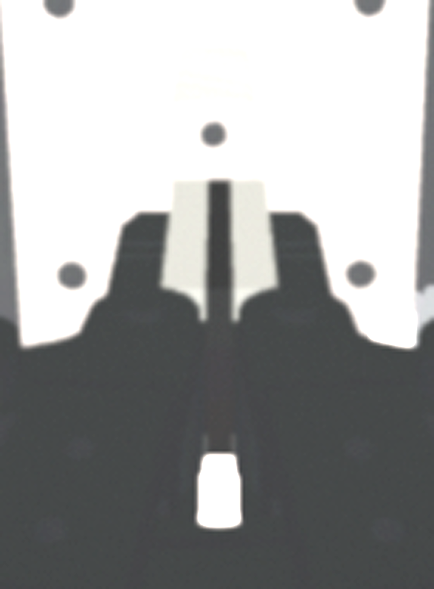

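```bash
python3 - <<'E'
from h import *
for tag,tcp,q in[('w1',[.5309,.035,.1817],[.659,.752,0,0]),('w2',[.5294,.0413,.0342],[.657,.754,0,0])]:
    f=load(tag);P=pts(f);cz=-f['R'].T@f['t'];R=Ro.from_quat(np.array(q)/np.linalg.norm(q))
    T=R.inv().apply((P-tcp).reshape(-1,3)).reshape(P.shape)*1000
    print(tag,'cam in tool',R.inv().apply(cz-tcp).round(4))
    k=(f['depth']>0)&(f['depth']<.28)&(np.abs(T[...,1])<60)&(np.abs(T[...,0])<14)
    for col in (223,230,235,330,337,343) if tag=='w1' else (255,262,267,276,281,286,295,300):
        v=np.where(k[:,col])[0]; v=v[v>225]; vv=v[:1]; print(col,[(int(x),T[x,col].round(1).tolist()) for x in v[:12:4]])
s=grab('scene','s2');
E
```

```text
w1 cam in tool [ 0.0667 -0.0002 -0.1788]
223 [(254, [11.4, -25.8, -41.5]), (258, [11.8, -24.9, -46.9]), (262, [11.5, -24.3, -50.5])]
230 [(254, [11.6, -22.6, -41.9]), (258, [11.5, -22.0, -46.1]), (262, [10.8, -21.6, -48.8])]
235 [(359, [11.9, -11.3, -110.5]), (363, [10.8, -11.3, -110.6]), (367, [10.7, -11.1, -111.8])]
330 [(254, [12.0, 21.6, -42.7]), (258, [11.8, 21.0, -46.8]), (262, [10.1, 21.1, -47.2])]
337 [(254, [11.8, 24.8, -42.3]), (258, [11.7, 24.1, -46.7]), (262, [11.8, 23.3, -51.1])]
343 [(254, [12.1, 27.3, -43.0]), (258, [12.5, 26.2, -48.7]), (262, [11.7, 25.9, -50.9])]
w2 cam in tool [ 0.0666 -0.0004 -0.179 ]
255 [(226, [9.1, -15.3, 8.3]), (230, [6.6, -15.3, 8.3]), (234, [4.1, -15.4, 8.2])]
262 [(226, [8.7, -11.2, 9.7]), (230, [6.5, -11.2, 8.4]), (234, [3.9, -11.3, 8.9])]
267 [(239, [13.9, -6.7, -28.7]), (243, [12.2, -6.7, -29.6]), (247, [9.8, -6.8, -28.5])]
276 [(240, [13.7, -2.4, -29.4]), (244, [11.6, -2.4, -29.3]), (248, [9.5, -2.4, -29.1])]
281 [(240, [13.8, 0.0, -29.8]), (244, [11.6, 0.0, -29.3]), (248, [9.5, 0.0, -29.3])]
286 [(240, [13.8, 2.4, -29.7]), (244, [11.5, 2.4, -29.0]), (249, [9.4, 2.4, -30.2])]
295 [(226, [8.9, 8.4, 8.8]), (230, [6.6, 8.5, 8.4]), (234, [3.8, 8.5, 9.1])]
300 [(226, [9.1, 11.4, 8.2]), (230, [6.4, 11.5, 8.8]), (234, [4.0, 11.5, 8.7])]
```

View pics/s2.png

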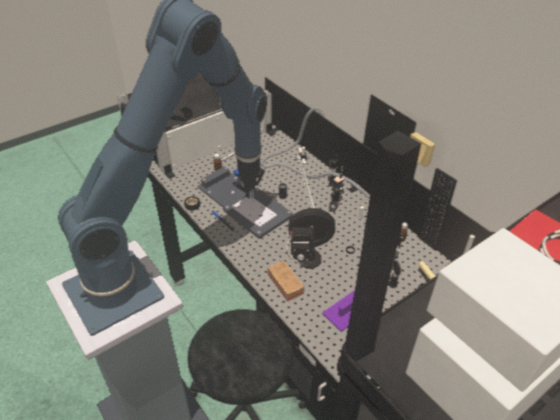

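>>> {"name": "drive_tool", "arguments": {
  "series": [
    {"x":0,"y":0,"z":0,"wx":0,"wy":0,"wz":0,"hand":0},
    {"x":0,"y":0,"z":0,"wx":0,"wy":0,"wz":0,"hand":0},
    {"x":0,"y":0,"z":0,"wx":0,"wy":0,"wz":0,"hand":0},
    {"x":0,"y":0,"z":0,"wx":0,"wy":0,"wz":0,"hand":0},
    {"x":0,"y":0,"z":0,"wx":0,"wy":0,"wz":0,"hand":0},
    {"x":0,"y":0,"z":6,"wx":0,"wy":0,"wz":0,"hand":0},
    {"x":0,"y":0,"z":6,"wx":0,"wy":0,"wz":0,"hand":0},
    {"x":0,"y":0,"z":6,"wx":0,"wy":0,"wz":0,"hand":0},
    {"x":0,"y":0,"z":0,"wx":0,"wy":0,"wz":0,"hand":0}
  ]
}}

```text
time_s: 5.38
eef_pos: [0.5284, 0.0412, 0.0146]
tcp_rot: [0.657, 0.754, -0.001, -0.001]
wrist_force: [-0.1, -0.7, -0.2]
finger_gap: 0.499
grip_force: 0.0
```

```bash
python3 - <<'E'
from h import *
s=ctrl.state(); f=grab('wrist','w3');P=pts(f);R=Ro.from_quat(s['tcp_rot'])
T=R.inv().apply((P-s['eef_pos']).reshape(-1,3)).reshape(P.shape)*1000
k=(f['depth']>0)&(np.abs(T[...,0]-11)<2.5)&(np.abs(T[...,1])>14)&(np.abs(T[...,1])<35)&(T[...,2]<-25)
for sg in(-1,1):
    kk=k&(np.sign(T[...,1])==sg); print(sg,kk.sum(),T[kk][:,2].max().round(1),P[kk][:,2].min().round(4), np.abs(T[kk][:,1]).min().round(1))
k=(np.abs(P[...,2]-.064)<.004)&(np.abs(P[...,0]-.53)<.03)&(np.abs(P[...,1]-.045)<.03)&(np.abs(T[...,1])<12); q=P[k]; print('fin',k.sum(),q.min(0).round(4),q.max(0).round(4),T[k][:,1].min(),T[k][:,1].max())
print(s['wrist_force'].round(1),s['finger_gap'],s['eef_pos'])
E
```

```text
-1 2159 -40.4 0.055 14.0
1 2141 -39.9 0.0544 14.1
fin 2664 [0.5192 0.0209 0.06  ] [0.5377 0.0617 0.0657] -7.135849034497218 6.786831945592626
[-0.1 -0.7 -0.2] 0.4994702746814459 [0.52843102 0.04117404 0.01458426]
```

>>> {"name": "drive_tool", "arguments": {
  "series": [
    {"x":0,"y":0,"z":7,"wx":0,"wy":0,"wz":0,"hand":0},
    {"x":0,"y":0,"z":8,"wx":0,"wy":0,"wz":0,"hand":0},
    {"x":0,"y":0,"z":0,"wx":0,"wy":0,"wz":0,"hand":0},
    {"x":0,"y":0,"z":0,"wx":0,"wy":0,"wz":0,"hand":-0.4},
    {"x":0,"y":0,"z":0,"wx":0,"wy":0,"wz":0,"hand":-0.6},
    {"x":0,"y":0,"z":0,"wx":0,"wy":0,"wz":0,"hand":-1},
    {"x":0,"y":0,"z":0,"wx":0,"wy":0,"wz":0,"hand":-1},
    {"x":0,"y":0,"z":0,"wx":0,"wy":0,"wz":0,"hand":-1},
    {"x":0,"y":0,"z":0,"wx":0,"wy":0,"wz":0,"hand":-1}
  ],
  "grip_force": 30
}}

```text
time_s: 6.18
eef_pos: [0.5294, 0.0414, 0.0012]
tcp_rot: [0.657, 0.754, 0.0, 0.0]
wrist_force: [1.1, -0.3, -0.8]
finger_gap: 0.158
grip_force: 29.6
```

```bash
python3 - <<'E'
from h import *
f=grab('wrist','w4'); s=ctrl.state(); print(s['eef_pos'],s['wrist_force'].round(1),s['finger_gap'],s['grip_force'])
im=f['image'].astype(int); P=pts(f)
# plate top points by depth and brightness
def reg(k,n):
    q=P[k]; r=cv2.minAreaRect((q[:,:2]*1000).astype(np.float32)); print(n,k.sum(),q.mean(0).round(4),r)
k=(np.abs(P[...,2]-.026)<.003)&(im.min(2)>130)&(np.abs(P[...,0]-.53)<.06)&(P[...,1]<.12); reg(k,'plate')
k=(im.min(2)>140)&(np.abs(P[...,0]-.53)<.02)&(np.abs(P[...,1]-.156)<.02); reg(k,'pin')
v,u=np.where(k); print(u.mean(),v.mean(),ray(f,u.mean(),v.mean(),.017))
E
```

```text
[0.52940044 0.0413755  0.00121472] [-1.1  0.1 -0. ] 0.1597632340378877 29.592221081256866
plate 17195 [0.5261 0.0622 0.0256] ((523.6834716796875, 40.857421875), (91.14865112304688, 122.4462890625), 7.939172744750977)
pin 4864 [0.5286 0.1489 0.0104] ((530.0032958984375, 151.09136962890625), (39.97382736206055, 30.13880157470703), 0.028232313692569733)
310.9352384868421 35.8493009868421 [0.52820456 0.14744858 0.017     ]
```

>>> {"name": "drive_tool", "arguments": {
  "series": [
    {"x":2,"y":0,"z":0,"wx":0,"wy":0,"wz":0.012,"hand":-1},
    {"x":4,"y":0,"z":0,"wx":0,"wy":0,"wz":0.012,"hand":-1},
    {"x":6,"y":1,"z":0,"wx":0,"wy":0,"wz":0,"hand":-1},
    {"x":8,"y":2,"z":0,"wx":0,"wy":0,"wz":0,"hand":-1},
    {"x":8,"y":2,"z":0,"wx":0,"wy":0,"wz":0,"hand":-1},
    {"x":8,"y":2,"z":0,"wx":0,"wy":0,"wz":0,"hand":-1},
    {"x":8,"y":2,"z":0,"wx":0,"wy":0,"wz":0,"hand":-1},
    {"x":8,"y":2,"z":0,"wx":0,"wy":0,"wz":0,"hand":-1},
    {"x":8,"y":2,"z":0,"wx":0,"wy":0,"wz":0,"hand":-1},
    {"x":6,"y":1,"z":0,"wx":0,"wy":0,"wz":0,"hand":-1},
    {"x":4,"y":0,"z":0,"wx":0,"wy":0,"wz":0,"hand":-1},
    {"x":0,"y":0,"z":0,"wx":0,"wy":0,"wz":0,"hand":-1},
    {"x":0,"y":0,"z":0,"wx":0,"wy":0,"wz":0,"hand":-1}
  ]
}}

```text
time_s: 7.32
eef_pos: [0.5354, 0.1145, 0.0012]
tcp_rot: [0.665, 0.747, 0.001, -0.0]
wrist_force: [-0.4, 2.7, 2.6]
finger_gap: 0.162
grip_force: 30.1
```

```bash
python3 - <<'E'
from h import *
f=grab('wrist','w5'); print(rel([.5249,.2079,.0012],.113)); s=ctrl.state(); print(s['wrist_force'].round(1))
E
```

```text
(array([94.2 ,  0.35,  0.2 ]), np.float64(0.0024), array([ 8.0e-04,  2.2e-03, -1.0e+00]), array([0.5354, 0.1143, 0.0012]))
[0.7 3.6 2.2]
```

View pics/w5.png

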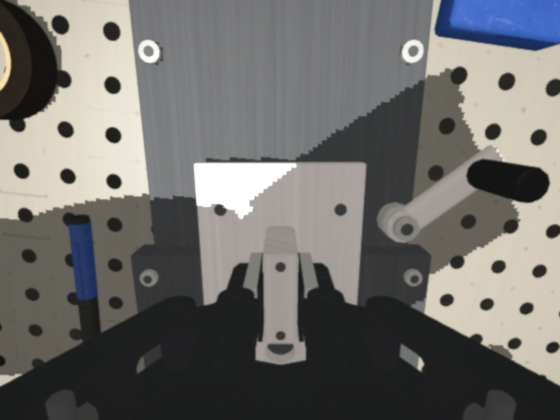

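```bash
python3 - <<'E'
from h import *
f=load('w5'); r=lambda u,v,z: ray(f,u,v,z)[:2]
n1,n2=r(194,163,.026),r(365,163,.026); a,b=r(149,51,.01),r(413,51.3,.01); c,d=r(148.5,278,.018),r(413,278,.018); pv=r(403,229,.0265)
for nm,p,q in[('nose',n1,n2),('seat',a,b),('shelf',c,d)]: print(nm,((p+q)/2).round(4),np.linalg.norm(p-q).round(4),'ang',np.arctan2(*(q-p)[::-1]).round(4))
print('axis mid dir',np.arctan2(-((a+b)-(c+d))[0],((a+b)-(c+d))[1]),'pivot',pv)
E
```

```text
nose [0.529  0.1638] 0.0794 ang 0.1151
seat [0.5239 0.2143] 0.1244 ang 0.1145
shelf [0.5368 0.1022] 0.1419 ang 0.1146
axis mid dir 0.11446725417086971 pivot [0.59249848 0.13901968]
```

>>> {"name": "drive_tool", "arguments": {
  "series": [
    {"x":4,"y":0,"z":0,"wx":0,"wy":0,"wz":0,"hand":-1},
    {"x":8,"y":0,"z":0,"wx":0,"wy":0,"wz":0,"hand":-1},
    {"x":8,"y":0,"z":0,"wx":0,"wy":0,"wz":0,"hand":-1},
    {"x":8,"y":0,"z":0,"wx":0,"wy":0,"wz":0,"hand":-1},
    {"x":8,"y":0,"z":0,"wx":0,"wy":0,"wz":0,"hand":-1},
    {"x":8,"y":0,"z":0,"wx":0,"wy":0,"wz":0,"hand":-1},
    {"x":8,"y":0,"z":0,"wx":0,"wy":0,"wz":0,"hand":-1},
    {"x":8,"y":0,"z":0,"wx":0,"wy":0,"wz":0,"hand":-1},
    {"x":6,"y":0,"z":0,"wx":0,"wy":0,"wz":0,"hand":-1},
    {"x":0,"y":0,"z":0,"wx":0,"wy":0,"wz":0,"hand":-1},
    {"x":0,"y":0,"z":0,"wx":0,"wy":0,"wz":0,"hand":-1}
  ],
  "grip_force": 50
}}

```text
time_s: 8.28
eef_pos: [0.5273, 0.1804, 0.0012]
tcp_rot: [0.665, 0.747, 0.001, -0.001]
wrist_force: [-1.5, 3.6, 2.5]
finger_gap: 0.153
grip_force: 50.1
```

```bash
python3 - <<'E'
from h import *
print(rel([.5247,.2078,.0012],.1145)); s=ctrl.state(); print(s['wrist_force'].round(1),s['wrist_torque'].round(2))
f=grab('wrist','w6');P=pts(f);im=f['image'].astype(int)
k=(np.abs(P[...,2]-.026)<.004)&(im.min(2)>110)&(np.abs(P[...,0]-.53)<.06);q=P[k]
A=np.c_[q[:,:2]-q[:,:2].mean(0),np.ones(len(q))];print('plane',k.sum(),np.linalg.lstsq(A,q[:,2],rcond=None)[0].round(4),q[:,1].max())
E
```

```text
(array([27.5 ,  0.54,  0.06]), np.float64(0.0016), array([ 2.0e-04,  2.4e-03, -1.0e+00]), array([0.5273, 0.1804, 0.0012]))
[-1.5  3.6  2.5] [ 0.51  0.31 -0.06]
plane 17345 [0.0001 0.0012 0.0255] 0.2340862141624904
```

Plate is level and the nose is going in under the bridge. I'll finish the slide.

>>> {"name": "drive_tool", "arguments": {
  "series": [
    {"x":5,"y":0.5,"z":0,"wx":0,"wy":0,"wz":0,"hand":-1},
    {"x":6,"y":0,"z":0,"wx":0,"wy":0,"wz":0,"hand":-1},
    {"x":6,"y":0,"z":0,"wx":0,"wy":0,"wz":0,"hand":-1},
    {"x":6,"y":0,"z":0,"wx":0,"wy":0,"wz":0,"hand":-1},
    {"x":4.5,"y":0,"z":0,"wx":0,"wy":0,"wz":0,"hand":-1},
    {"x":0,"y":0,"z":0,"wx":0,"wy":0,"wz":0,"hand":-1},
    {"x":0,"y":0,"z":0,"wx":0,"wy":0,"wz":0,"hand":-1}
  ]
}}

```text
time_s: 8.92
eef_pos: [0.5247, 0.2062, 0.0009]
tcp_rot: [0.665, 0.747, 0.0, -0.0]
wrist_force: [0.8, -0.2, -2.5]
finger_gap: 0.151
grip_force: 49.3
```

```bash
python3 - <<'E'
from h import *
print(rel([.5247,.2078,.0012],.1145)); s=ctrl.state(); print(s['wrist_force'].round(1),s['wrist_torque'].round(2))
f=grab('wrist','w7'); f=grab('top','t7');P=pts(f);im=f['image'].astype(int)
cv2.imwrite('pics/t7c.png',cv2.resize(f['image'][160:290,120:310,::-1],None,fx=4.2,fy=4.2,interpolation=cv2.INTER_CUBIC))
E
```

```text
(array([ 1.61,  0.17, -0.32]), np.float64(0.0006), array([-3.e-04,  5.e-04, -1.e+00]), array([0.5247, 0.2062, 0.0009]))
[ 0.8 -0.2 -2.5] [ 0.05 -0.01 -0.02]
```

View pics/w7.png

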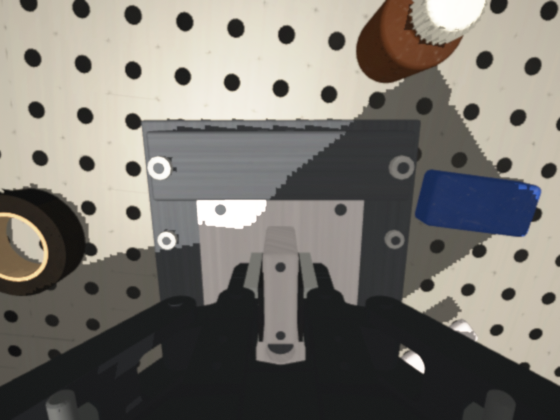

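```bash
python3 - <<'E'
from h import *
f=load('w7'); u=np.array([-.1143,.9934])
m=(ray(f,153,199.5,.038)+ray(f,408,199.5,.038))/2; print('bridge front mid',m,'pin from it',m[:2]-.084*u,'fin target',m[:2]-.032*u)
a=(ray(f,159,168,.038)+ray(f,401.5,168,.038))/2; print('bridge screws mid',a, 'axis from seat', (a[:2]-.099*u))
E
```

```text
bridge front mid [0.52045624 0.24108848 0.038     ] pin from it [0.53005744 0.15764288] fin target [0.52411384 0.20929968]
bridge screws mid [0.51876713 0.25479829 0.038     ] axis from seat [0.53008283 0.15645169]
```

>>> {"name": "drive_tool", "arguments": {
  "series": [
    {"x":1.5,"y":0,"z":0,"wx":0,"wy":0,"wz":0,"hand":-1},
    {"x":0,"y":0,"z":0,"wx":0,"wy":0,"wz":0,"hand":-1},
    {"x":0,"y":0,"z":1,"wx":0,"wy":0,"wz":0,"hand":-1},
    {"x":0,"y":0,"z":1,"wx":0,"wy":0,"wz":0,"hand":-1},
    {"x":0,"y":0,"z":1,"wx":0,"wy":0,"wz":0,"hand":-1},
    {"x":0,"y":0,"z":0,"wx":0,"wy":0,"wz":0,"hand":-1},
    {"x":0,"y":0,"z":0,"wx":0,"wy":0,"wz":0,"hand":-1}
  ]
}}

```text
time_s: 9.6
eef_pos: [0.5248, 0.2068, -0.002]
tcp_rot: [0.666, 0.746, -0.0, -0.0]
wrist_force: [0.3, 0.1, -3.1]
finger_gap: 0.153
grip_force: 49.3
```

>>> {"name": "drive_tool", "arguments": {
  "series": [
    {"x":1,"y":0,"z":0,"wx":0,"wy":0,"wz":0,"hand":-1},
    {"x":0,"y":0,"z":1,"wx":0,"wy":0,"wz":0,"hand":-1},
    {"x":0,"y":0,"z":1,"wx":0,"wy":0,"wz":0,"hand":-1},
    {"x":0,"y":0,"z":1,"wx":0,"wy":0,"wz":0,"hand":-1},
    {"x":0,"y":0,"z":0,"wx":0,"wy":0,"wz":0,"hand":-1},
    {"x":0,"y":0,"z":0,"wx":0,"wy":0,"wz":0,"hand":-1}
  ]
}}

```text
time_s: 10.1
eef_pos: [0.5247, 0.2078, -0.005]
tcp_rot: [0.666, 0.746, -0.0, -0.0]
wrist_force: [-0.2, -0.5, -2.8]
finger_gap: 0.152
grip_force: 49.3
```

>>> {"name": "drive_tool", "arguments": {
  "series": [
    {"x":0,"y":0,"z":1,"wx":0,"wy":0,"wz":0,"hand":-1},
    {"x":0,"y":0,"z":0.5,"wx":0,"wy":0,"wz":0,"hand":-1},
    {"x":0,"y":0,"z":0,"wx":0,"wy":0,"wz":0,"hand":-1},
    {"x":0,"y":0,"z":0,"wx":0,"wy":0,"wz":0,"hand":-0.5},
    {"x":0,"y":0,"z":0,"wx":0,"wy":0,"wz":0,"hand":-0.2},
    {"x":0,"y":0,"z":0,"wx":0,"wy":0,"wz":0,"hand":0},
    {"x":0,"y":0,"z":0,"wx":0,"wy":0,"wz":0,"hand":0},
    {"x":0,"y":0,"z":0,"wx":0,"wy":0,"wz":0,"hand":0},
    {"x":0,"y":0,"z":-10,"wx":0,"wy":0,"wz":0,"hand":0},
    {"x":0,"y":0,"z":-25,"wx":0,"wy":0,"wz":0,"hand":0},
    {"x":0,"y":0,"z":-30,"wx":0,"wy":0,"wz":0,"hand":0},
    {"x":0,"y":0,"z":-30,"wx":0,"wy":0,"wz":0,"hand":0},
    {"x":-25,"y":0,"z":-30,"wx":0,"wy":0,"wz":0,"hand":0},
    {"x":-30,"y":0,"z":-20,"wx":0,"wy":0,"wz":0,"hand":0},
    {"x":-25,"y":0,"z":0,"wx":0,"wy":0,"wz":0,"hand":0},
    {"x":0,"y":0,"z":0,"wx":0,"wy":0,"wz":0,"hand":0},
    {"x":0,"y":0,"z":0,"wx":0,"wy":0,"wz":0,"hand":0}
  ]
}}

```text
time_s: 11.52
eef_pos: [0.5342, 0.1266, 0.1396]
tcp_rot: [0.667, 0.745, 0.0, 0.001]
wrist_force: [0.3, 0.4, -0.1]
finger_gap: 0.496
grip_force: 0.0
```

```bash
python3 - <<'E'
from h import *
f=grab('wrist','w8');s=ctrl.state();print(s['eef_pos'],s['tcp_rot'].round(3),s['wrist_force'].round(1));P=pts(f);im=f['image'].astype(int)
u=np.array([-.1143,.9934]);n=np.array([.9934,.1143]);pin=np.array([.5305,.1563])
S=np.stack([(P[...,:2]-pin)@u,(P[...,:2]-pin)@n,P[...,2]],-1)
k=(f['depth']>0)&(S[...,0]>-35)&(S[...,0]<80)&(abs(S[...,1])<.037)&(S[...,2]<.024)&(S[...,0]>-.035)&(S[...,0]<.08);q=S[k]
print('plate plane',k.sum(),np.linalg.lstsq(np.c_[q[:,:2],np.ones(len(q))],q[:,2],rcond=None)[0].round(4))
g=(abs(S[...,1])>.045)&(abs(S[...,1])<.055)&(S[...,0]>0)&(S[...,0]<.07)&(f['depth']>0);print('seat',np.median(S[g][:,2]))
E
```

```text
[0.53385007 0.12820678 0.13922363] [0.666 0.746 0.    0.   ] [ 0.2 -0.1 -0.1]
plate plane 9970 [ 0.0029 -0.      0.0174]
seat 0.009617373618820181
```

View pics/w8.png

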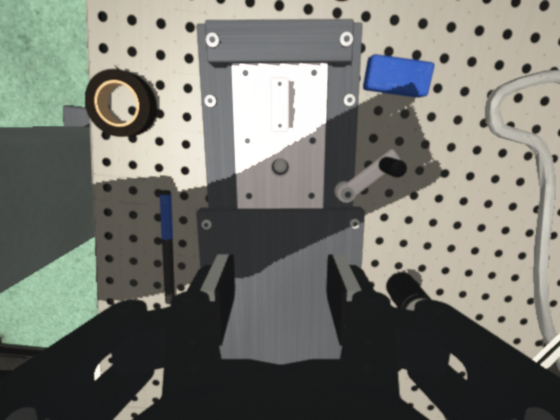

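```bash
python3 - <<'E'
from h import *
f=load('w8');P=pts(f)
u=np.array([-.1143,.9934]);n=np.array([.9934,.1143]);pin=np.array([.5305,.1563]);piv=pin-.024*u+.06*n
k=(P[...,2]>.0595)&(P[...,2]<.068)&(np.hypot(P[...,0]-.62,P[...,1]-.168)<.03)&(f['depth']>0)
q=P[k];c,r=cv2.minEnclosingCircle((q[:,:2]*1000).astype(np.float32));c=np.array(c)/1000;print(k.sum(),q.mean(0),c,r)
d=c-piv;th=np.arctan2(-d@n,d@u);print('piv',piv,'dist',np.hypot(*d),'theta deg',np.degrees(th),'rel',d@u,d@n)
kn=piv+.042*(np.cos(th)*u-np.sin(th)*n)
print('knob',kn,rel([*kn,.04],.1145))
# steps along the arc in tool (x=u,y=n)
t=np.linspace(th,np.pi/4+.03,17);xy=.042e3*np.c_[np.cos(t),-np.sin(t)];print(np.diff(xy,axis=0).round(1).tolist())
E
```

```text
163 [0.62179731 0.17024029 0.06028506] [0.6216734  0.16974068] 6.730838775634766
piv [0.5928472 0.1393164] dist 0.04191165089536357 theta deg -50.018574638414044 rel 0.02692864189201659 0.03211344280047613
knob [0.62173284 0.16980341] (array([31.4 , 91.95, 99.29]), np.float64(-0.0016), array([ 5.e-04,  4.e-04, -1.e+00]), array([0.5339, 0.1282, 0.1392]))
[[3.2, -3.0], [2.9, -3.3], [2.5, -3.6], [2.1, -3.9], [1.7, -4.1], [1.3, -4.2], [0.8, -4.4], [0.4, -4.4], [-0.1, -4.4], [-0.6, -4.4], [-1.0, -4.3], [-1.5, -4.2], [-1.9, -4.0], [-2.3, -3.8], [-2.7, -3.5], [-3.1, -3.2]]
```

>>> {"name": "drive_tool", "arguments": {
  "series": [
    {"x":6,"y":17,"z":0,"wx":0,"wy":0,"wz":0,"hand":-0.1},
    {"x":9,"y":25,"z":0,"wx":0,"wy":0,"wz":0,"hand":-0.1},
    {"x":9,"y":25,"z":0,"wx":0,"wy":0,"wz":0,"hand":-0.1},
    {"x":5,"y":17,"z":0,"wx":0,"wy":0,"wz":0,"hand":-0.1},
    {"x":2,"y":8,"z":10,"wx":0,"wy":0,"wz":0,"hand":-0.1},
    {"x":0,"y":0,"z":20,"wx":0,"wy":0,"wz":0,"hand":-0.1},
    {"x":0,"y":0,"z":25,"wx":0,"wy":0,"wz":0,"hand":-0.1},
    {"x":0,"y":0,"z":20,"wx":0,"wy":0,"wz":0,"hand":-0.1},
    {"x":0,"y":0,"z":10,"wx":0,"wy":0,"wz":0,"hand":-0.1},
    {"x":0,"y":0,"z":0,"wx":0,"wy":0,"wz":0,"hand":-0.1},
    {"x":0,"y":0,"z":0,"wx":0,"wy":0,"wz":0,"hand":-0.1}
  ]
}}

```text
time_s: 12.48
eef_pos: [0.6211, 0.1702, 0.0534]
tcp_rot: [0.665, 0.747, -0.0, -0.0]
wrist_force: [-0.1, -0.1, 0.3]
finger_gap: 0.448
grip_force: 0.0
```

```bash
python3 - <<'E'
from h import *
print(rel([.6217,.1698,.0],.1145)); f=grab('wrist','w9');s=ctrl.state();P=pts(f);R=Ro.from_quat(s['tcp_rot'])
T=R.inv().apply((P-s['eef_pos']).reshape(-1,3)).reshape(P.shape)*1000
k=(P[...,2]>.058)&(P[...,2]<.067)&(np.abs(T[...,1])<15)&(np.abs(T[...,0])<15)&(f['depth']>0); q=T[k]; print('knob in tool',k.sum(),q.min(0) if k.any() else 0,q.max(0) if k.any() else 0)
E
```

```text
(array([-0.43,  0.62, 53.37]), np.float64(0.0003), array([-0.0012,  0.    , -1.    ]), array([0.6211, 0.1702, 0.0534]))
knob in tool 436 [-6.50765138 -6.25434264 -7.33319181] [ 7.2288212   7.23332121 -3.72521127]
```

>>> {"name": "drive_tool", "arguments": {
  "series": [
    {"x":0,"y":0.5,"z":8,"wx":0,"wy":0,"wz":0,"hand":-0.1},
    {"x":0,"y":0,"z":15,"wx":0,"wy":0,"wz":0,"hand":-0.1},
    {"x":0,"y":0,"z":15,"wx":0,"wy":0,"wz":0,"hand":-0.1},
    {"x":0,"y":0,"z":10,"wx":0,"wy":0,"wz":0,"hand":-0.1},
    {"x":0,"y":0,"z":5,"wx":0,"wy":0,"wz":0,"hand":-0.1},
    {"x":0,"y":0,"z":0,"wx":0,"wy":0,"wz":0,"hand":-0.3},
    {"x":0,"y":0,"z":0,"wx":0,"wy":0,"wz":0,"hand":-0.5},
    {"x":0,"y":0,"z":0,"wx":0,"wy":0,"wz":0,"hand":-0.5},
    {"x":0,"y":0,"z":0,"wx":0,"wy":0,"wz":0,"hand":-0.5}
  ],
  "grip_force": 20
}}

```text
time_s: 13.28
eef_pos: [0.6228, 0.1699, 0.0014]
tcp_rot: [0.666, 0.746, 0.001, 0.0]
wrist_force: [-0.8, -0.9, 0.2]
finger_gap: 0.249
grip_force: 0.0
```

>>> {"name": "drive_tool", "arguments": {
  "series": [
    {"x":0,"y":-3,"z":0,"wx":0,"wy":0,"wz":0,"hand":-0.5},
    {"x":3,"y":-3,"z":0,"wx":0,"wy":0,"wz":0,"hand":-0.5},
    {"x":3,"y":-3,"z":0,"wx":0,"wy":0,"wz":0,"hand":-0.5},
    {"x":2.5,"y":-3.5,"z":0,"wx":0,"wy":0,"wz":0,"hand":-0.5},
    {"x":2,"y":-4,"z":0,"wx":0,"wy":0,"wz":0,"hand":-0.5},
    {"x":1.5,"y":-4,"z":0,"wx":0,"wy":0,"wz":0,"hand":-0.5},
    {"x":1.5,"y":-4,"z":0,"wx":0,"wy":0,"wz":0,"hand":-0.5},
    {"x":1,"y":-4.5,"z":0,"wx":0,"wy":0,"wz":0,"hand":-0.5},
    {"x":0.5,"y":-4.5,"z":0,"wx":0,"wy":0,"wz":0,"hand":-0.5},
    {"x":0,"y":-4.5,"z":0,"wx":0,"wy":0,"wz":0,"hand":-0.5},
    {"x":-0.5,"y":-4.5,"z":0,"wx":0,"wy":0,"wz":0,"hand":-0.5},
    {"x":-1,"y":-4.5,"z":0,"wx":0,"wy":0,"wz":0,"hand":-0.5},
    {"x":-1.5,"y":-4,"z":0,"wx":0,"wy":0,"wz":0,"hand":-0.5},
    {"x":0,"y":0,"z":0,"wx":0,"wy":0,"wz":0,"hand":-0.5},
    {"x":0,"y":0,"z":0,"wx":0,"wy":0,"wz":0,"hand":-0.5}
  ]
}}

```text
time_s: 14.53
eef_pos: [0.5694, 0.1748, 0.0004]
tcp_rot: [0.666, 0.746, -0.001, -0.0]
wrist_force: [0.3, 0.4, -0.5]
finger_gap: 0.254
grip_force: 0.0
```

```bash
python3 - <<'E'
from h import *
u=np.array([-.1143,.9934]);n=np.array([.9934,.1143]);piv=np.array([.59285,.1393]);s=ctrl.state();d=(s['eef_pos'][:2]-piv)*1000
print('tool rel pivot',d@u,d@n,s['wrist_force'].round(1),'final knob rel',29.7,-29.7)
E
```

```text
tool rel pivot 37.902444782809745 -19.2153800102359 [ 0.3  0.4 -0.5] final knob rel 29.7 -29.7
```

>>> {"name": "drive_tool", "arguments": {
  "series": [
    {"x":-1.5,"y":-3.5,"z":0,"wx":0,"wy":0,"wz":0,"hand":-0.5},
    {"x":-2,"y":-3.5,"z":0,"wx":0,"wy":0,"wz":0,"hand":-0.5},
    {"x":-2.5,"y":-3,"z":0,"wx":0,"wy":0,"wz":0,"hand":-0.5},
    {"x":-2,"y":-3,"z":0,"wx":0,"wy":0,"wz":0,"hand":-0.5},
    {"x":0,"y":-1.5,"z":0,"wx":0,"wy":0,"wz":0,"hand":-0.5},
    {"x":0,"y":0,"z":0,"wx":0,"wy":0,"wz":0,"hand":-0.5},
    {"x":0,"y":0,"z":0,"wx":0,"wy":0,"wz":0,"hand":-0.5}
  ]
}}

```text
time_s: 15.12
eef_pos: [0.5566, 0.1657, 0.0006]
tcp_rot: [0.666, 0.746, -0.0, 0.0]
wrist_force: [1.8, -0.4, -0.2]
finger_gap: 0.248
grip_force: 0.5
```

```bash
python3 - <<'E'
from h import *
u=np.array([-.1143,.9934]);n=np.array([.9934,.1143]);piv=np.array([.59285,.1393]);s=ctrl.state();d=(s['eef_pos'][:2]-piv)*1000
print('tool rel pivot',d@u,d@n,s['wrist_force'].round(1))
f=grab('wrist','w10');P=pts(f);S=np.stack([(P[...,:2]-piv)@u,(P[...,:2]-piv)@n,P[...,2]],-1)
k=(P[...,2]>.059)&(P[...,2]<.067)&(np.hypot(S[...,0]-.03,S[...,1]+.03)<.02)&(f['depth']>0);q=S[k];print(k.sum(),q.min(0),q.max(0))
E
```

```text
tool rel pivot 30.322854467003534 -33.01726499785554 [ 1.8 -0.4 -0.2]
1155 [ 0.01993544 -0.04606838  0.05900368] [ 0.04268403 -0.01168809  0.06699157]
```

>>> {"name": "drive_tool", "arguments": {
  "series": [
    {"x":-0.5,"y":-1,"z":0,"wx":0,"wy":0,"wz":0,"hand":-0.5},
    {"x":-0.5,"y":-1,"z":0,"wx":0,"wy":0,"wz":0,"hand":-0.5},
    {"x":0,"y":-1,"z":0,"wx":0,"wy":0,"wz":0,"hand":-0.5},
    {"x":0,"y":0,"z":0,"wx":0,"wy":0,"wz":0,"hand":-0.5},
    {"x":0,"y":0,"z":0,"wx":0,"wy":0,"wz":0,"hand":-0.5}
  ]
}}

```text
time_s: 15.58
eef_pos: [0.5563, 0.1659, 0.0007]
tcp_rot: [0.666, 0.746, 0.002, 0.001]
wrist_force: [8.9, 1.6, -6.9]
finger_gap: 0.249
grip_force: 5.1
```

>>> {"name": "drive_tool", "arguments": {
  "series": [
    {"x":0,"y":3,"z":0,"wx":0,"wy":0,"wz":0,"hand":-0.5},
    {"x":0,"y":3,"z":0,"wx":0,"wy":0,"wz":0,"hand":-0.2},
    {"x":0,"y":-0.5,"z":0,"wx":0,"wy":0,"wz":0,"hand":-0.2},
    {"x":0,"y":0,"z":0,"wx":0,"wy":0,"wz":0,"hand":-0.2},
    {"x":0,"y":0,"z":-10,"wx":0,"wy":0,"wz":0,"hand":-0.2},
    {"x":0,"y":0,"z":-20,"wx":0,"wy":0,"wz":0,"hand":-0.2},
    {"x":0,"y":0,"z":-30,"wx":0,"wy":0,"wz":0,"hand":-0.2},
    {"x":0,"y":0,"z":-30,"wx":0,"wy":0,"wz":0,"hand":-0.2},
    {"x":-15,"y":0,"z":-30,"wx":0,"wy":0,"wz":0,"hand":-0.2},
    {"x":-30,"y":-5,"z":-20,"wx":0,"wy":0,"wz":0,"hand":-0.2},
    {"x":-30,"y":-10,"z":0,"wx":0,"wy":0,"wz":0,"hand":-0.2},
    {"x":-10,"y":-5,"z":0,"wx":0,"wy":0,"wz":0,"hand":-0.2},
    {"x":0,"y":0,"z":0,"wx":0,"wy":0,"wz":0,"hand":-0.2},
    {"x":0,"y":0,"z":0,"wx":0,"wy":0,"wz":0,"hand":-0.2}
  ]
}}

```text
time_s: 16.75
eef_pos: [0.5487, 0.0785, 0.1411]
tcp_rot: [0.666, 0.746, 0.0, -0.0]
wrist_force: [-0.3, 1.6, -0.2]
finger_gap: 0.399
grip_force: 0.0
```

```bash
python3 - <<'E'
from h import *
f=grab('wrist','w11');s=ctrl.state();print(s['eef_pos'],s['wrist_force'].round(1));P=pts(f);im=f['image'].astype(int)
u=np.array([-.1143,.9934]);n=np.array([.9934,.1143]);pin=np.array([.5305,.1563]);piv=pin-.024*u+.06*n
S=np.stack([(P[...,:2]-pin)@u,(P[...,:2]-pin)@n,P[...,2]],-1);ok=f['depth']>0
k=ok&(S[...,2]>.059)&(S[...,2]<.07)&(np.hypot(S[...,0]-.006,S[...,1]-.03)<.025);q=S[k]
c,r=cv2.minEnclosingCircle((q[:,:2]*1000).astype(np.float32));print('knob',k.sum(),c,r,'angle',np.degrees(np.arctan2(60-c[1],c[0]+24)))
k=ok&(S[...,0]>-.035)&(S[...,0]<.08)&(S[...,1]>-.037)&(S[...,1]<-.01)&(S[...,2]<.03);q=S[k];print('plate',k.sum(),np.median(q[:,2]),np.linalg.lstsq(np.c_[q[:,:2],np.ones(len(q))],q[:,2],rcond=None)[0].round(4))
E
```

```text
[0.54888569 0.07966665 0.14091508] [-0.1 -0.4 -0.7]
knob 240 (6.65778112411499, 30.331310272216797) 6.75824499130249 angle 44.06068290492609
plate 4542 0.017609711487394535 [0.0003 0.0012 0.0176]
```

```bash
python3 -c "
from h import *
print(order.close_job())"
```

```text
the job is handed in; nothing more can be done
None
```

The plate lies flat on its seat over the pin with its nose under the bridge. The clamp is swung to its stop: it measured about 44° against a nominal 45°, and push force rose to about 9 N with no further movement. The job was handed in at about 17 s on the robot's clock; I did not re-measure the bystanders at the end, but no unexpected contact force showed at any check.

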